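# Load and lock a dust-extractor filter pot

## Task

Fit the filter pot on the bench: drop the pleated filter into the pot first, the blue spacer tube upright on top of it, then set the red locking ring in the mouth, feel for the place where its four lugs drop through the gaps, press it down against the spring and twist it clockwise (seen from above) until it is locked and stays down holding the stack, and let go. Leave the jar, the wooden offcut and the screwdriver where they are.

Things in the scene. Friction and masses are not known exactly. Their poses are not given: they have to be found in the camera images.
- pot_mouth (a point): Centre of the mouth of the green filter pot, level with the top of its aluminium collar, 133 mm above the bench. The pot is fixed: 114 mm across at the top, foot plate 170 x 140 x 12 mm, pipe stub on its +x side reaching 78 mm from the axis; z up, x and y along the foot plate.
- pot_lips (a point): Point on the pot's axis level with the undersides of the collar's four yellow lips, 5 mm below the mouth. Lips: 5 mm thick, inner diameter 87 mm; between them four gaps 24 mm wide, 90 degrees apart. The gaps lie within 0.3 rad either way of the pot's +x, +y, -x, -y directions; this angle changes and is NOT reported (the point turns with the pot): see it or feel for it.
- pot_bore (a point): Point on the pot's axis where the 66 mm wide bore begins, 34 mm below the mouth. Above it a 45-degree funnel leads out to the chamber under the lips (103 mm wide, from 24 mm to 5 mm below the mouth). The bore's floor is a sprung plate, its top 101 mm below the mouth.
- seat (a joint): How far the sprung floor plate of the pot is pressed down, m: 0 = up, 0.012 = bottomed. Its spring pushes up with 8.4 N at 0 and 12.6 N at 0.006, enough to lift filter, spacer and unlocked ring back to 0. With the ring locked it reads 0.006.
- filter_mid (a point): Centre of the filter cartridge, a white pleated cylinder with orange ends, 60 mm diameter, 60 mm high, standing upright on the bench (either end may be up), about 150 g. z is its axis. Resting in the pot its centre is 71 mm below the mouth; 77 mm when clamped.
- spacer_mid (a point): Centre of the blue plastic spacer tube, 60 mm outer and 44 mm inner diameter, 30 mm high, standing upright on the bench, about 90 g. z is its axis. Resting on the filter in the pot its centre is 26 mm below the mouth; 32 mm when clamped.
- ring_grip (a point): Centre of the black crossbar handle of the red locking ring (about 180 g, standing handle up). The bar is 76 mm long along x, 14 mm thick along y, 22 mm high, on two red posts; its centre is 51 mm above the ring's underside. Bar centre above the mouth: 45 mm with the lugs resting on the lips, about 40 mm with the lugs dropped into the gaps and the ring on the spacer, 34 mm when locked.
- ring_lugs (a point): Point on the ring's axis level with its lugs' undersides, 6 mm above the ring's underside. Ring: 82 mm diameter, 12 mm thick, 40 mm hole. Four lugs along +x, +y, -x, -y: 16 mm wide, 6 mm high, reaching 49 mm out. Dropped in the gaps and pressed 7 to 9 mm further down, they turn clockwise under the lips, 0.87 rad to a stop, and the spring holds them up there; anticlockwise is blocked.
- jar: Amber jar with steel lid, 70 mm diameter, 100 mm high, a bystander; origin at its underside.
- offcut: Pine offcut, 50 x 170 x 35 mm, a bystander; origin at the centre of its underside, long along y.
- driver: Yellow-handled screwdriver, 200 mm long, lying on the bench, a bystander; its x axis runs along it.
There are look-alikes about, which are no part of the job. Of the things shaped like the part that bears spacer_mid, the blue one is meant. Of the things that look like the part that bears ring_grip, take the one that is nearest to the robot's base at the start.

How it is judged:
By the outcome, as a careful person would: the job done as asked, in the order asked, and still so for the second after the job is handed in, with the robot touching nothing.
It also fails if it takes over 69 s, if anything falls off the work surface, if the arm or the gripper's body presses on something with over 40 N, if the wrist force passes 120 N, or if a joint passes its speed limit or range.

## Robot

A 7-joint arm with a two-finger parallel gripper is mounted at the origin on the work surface. World frame = base frame: x ahead of the robot, y to its left, z up, the work surface at z = 0. Lengths are in m, angles in rad, forces in N, time in s.
With the tool pointing down it reaches from about 0.425 to 0.925 m from the base axis. Payload 6.8 kg.
Tool frame: the origin (TCP) lies on the mounting face of the last link; the fingertips stand 173 mm ahead of it and the grasp point (between the pads) lies 155 mm ahead of it; z points along the fingers, y is the line along which they close (so a half turn about z gives the same grasp; the last joint's range is limited). The gripper opens to 85 mm and grips with 20 to 120 N. Pads are 22 mm wide; open, the fingers measure 114 mm over their backs; the gripper's body (76 mm by 85 mm) begins 54 mm behind the grasp point. The pads swing forward as they close: fully open they stand 13 mm farther back than shut.
Start: joints at [-1.412, 0.477, 0.022, 1.555, -0.011, 1.109, -0.083], TCP at [0.178, 0.651, 0.405] pointing down, gripper open.
Joint ranges: [-2.96, 2.96], [-0.34, 2.1], [-1.41, 1.46], [0.24, 2.44], [-1.37, 4.51], [0.17, 1.92], [-2.96, 2.96]. Speed limits (rad/s): [2.39, 2.39, 3.14, 3.14, 3.14, 3.14, 3.14].

## Interface

Orientations are given as a unit quaternion [w, x, y, z].
In Python, from station import bot gives the robot as it stands. The module is installed in compiled form; this text tells all that it offers.
- The arm moves only by the shell command python3 -m pendant 'ROWS' [FORCE]. ROWS is JSON, a list of rows, each a list of 5 numbers: the finger opening in m, from 0 to 0.0854, then the shift along the tool's x, y, z in m, then the turn about the tool's z in degrees. In form: [[jaw, x, y, z, yaw], ...]. A call has 1 to 12 rows; each row shifts and turns the commanded pose from where the row before left it, along the tool's axes as they then stand; what a row does not reach is not made up. A row lasts 1/12 s, in which the tool goes at most 41.7 mm and 7.16 degrees, less where a joint would pass 70% of its speed; a pose out of reach is approached as far as the arm can. A call with a gripper value outside its range is refused whole. The fingers move at their own pace and stop on an object; FORCE is the grip in N (left out, the last holds). Time passes only in rows, so rows that do not move let the fingers close. It gives the time, the measured TCP pose, the force, the opening and the grip force at its end, in the units of the state.
- bot.get_obs(): the state, without advancing time (a new reading comes with each control period).
- bot.read_camera(name): name is "side" or "top" or "wrist"; returns (picture, depth): 480x640x3 uint8, blue, green, red; 480x640 float32, m along the optical axis (not along the pixel's ray), 0 where there is no reading.
- bot.camera_model(name): a dict with "intrinsics" (3x3 intrinsics, pixels), "R" (3x3) and "t" (3): a world point X has camera coordinates R X + t. Camera axes: x right, y down, z forward; pixel columns grow to the right and rows downward; lengths in m; the calibration is good to about 2 mm. A picture is of the moment at which its call begins: read the wrist's pose just before it. camera_model takes no time and is no camera call; for the wrist camera it gives the pose at the moment of the call.
- bot.hand_in(): hands the job in; it is judged then, once.
Trained networks look in the newest picture that a camera, given by its name, has taken for a name from the list of things; names that differ only in an ending like _2 or _b are one class to them, and where a whole thing is asked for, a point or a joint stands for the part that bears it (a point fixed in the world has none). Each returns a list of dicts, best first, with "score" (0 to 1); they miss things now and then, are a little off and sometimes report something else, mostly with a low value. They report only what shows in the picture. A call takes as long as a camera call. They do not tell look-alikes from the thing itself.
- bot.boxes_of(name, camera): "at" ([column, row] in pixels, amid what is visible of it).
- bot.trace(name, camera): "mask" (480x640 bool, what is visible of it) and "at" ([column, row] in pixels, amid what is visible of it).
- bot.pinpoint(name, camera): "at" ([column, row] in pixels: a listed point, or the origin of a listed thing).
The state is a dict: "t": time; "q": joint angles; "joint_vel": joint speeds; "joint_torque": joint torques, N m; "eef_pos": TCP position; "tool_rot": TCP orientation; "contact_force": force on the tool from outside, world axes, zero at the start; "torque": the same for the moment, N m; "gripper_width": opening from 0.0 (shut) to 1.0 (fully open); "grasp_force": force on a finger pad.
Only numpy, scipy, OpenCV 4.12 (cv2) and the standard library are available. Lean on these libraries where they do the work, as an engineer would, in place of code of your own. Each camera call takes 0.05 s, during which the arm holds its last target. There are 200 camera calls.

## Working session

There is one attempt and no reset: what is moved stays moved. The work goes in short steps, Python scripts to look and compute and a shell command to move; the robot and the scene stay as the last step left them, time stands still between calls to the robot, and variables do not carry over. Pictures are saved under pics/ and viewed, at most 10 in all, crops included, and the job is handed in when it is done.

```bash
mkdir -p pics; cat > h.py <<'E'
import numpy as np, cv2
from station import bot
def shot(n):
    m=bot.camera_model(n); p,d=bot.read_camera(n); return m,p,d
def world(m,uv,z=None,d=None):
    K,R,t=map(np.array,(m["intrinsics"],m["R"],m["t"]))
    r=np.linalg.solve(K,[uv[0],uv[1],1.])
    if z is not None:
        rw=R.T@r; c=-R.T@t; return c+rw*(z-c[2])/rw[2]
    return R.T@(r*d-t)
def med(d,uv,k=2):
    u,v=int(round(uv[0])),int(round(uv[1])); w=d[max(0,v-k):v+k+1,max(0,u-k):u+k+1]; w=w[w>0]
    return float(np.median(w)) if w.size else None
E
python3 - <<'E'
from h import *
o=bot.get_obs(); print(o["eef_pos"],o["tool_rot"],o["t"])
zs=dict(pot_mouth=.133,filter_mid=.03,spacer_mid=.015,ring_grip=.051)
ims=[]
for c in("top","side"):
    m,p,d=shot(c); ims.append(p)
    cv2.imwrite(f"pics/{c}0.png",p)
    for n in list(zs):
        for r in bot.pinpoint(n,c):
            print(c,n,np.round(r["at"]),round(r["score"],2),np.round(world(m,r["at"],zs[n]),3))
    for n in("jar","offcut","driver"):
        for r in bot.boxes_of(n,c)[:2]: print(c,n,np.round(r["at"]),round(r["score"],2),np.round(world(m,r["at"],.03),3))
E
```

```text
[0.17788244 0.65085193 0.40373085] [-4.01959172e-05  1.33011090e-01  9.91114141e-01 -8.98700173e-04] 0.0
top pot_mouth [287. 257.] 0.59 [0.502 0.061 0.133]
top filter_mid [215. 219.] 0.66 [0.631 0.252 0.03 ]
top filter_mid [407. 264.] 0.56 [ 0.488 -0.245  0.03 ]
top filter_mid [288. 255.] 0.31 [0.526 0.063 0.03 ]
top spacer_mid [212. 283.] 0.78 [0.463 0.265 0.015]
top spacer_mid [210. 322.] 0.65 [0.363 0.269 0.015]
top spacer_mid [169. 275.] 0.61 [0.487 0.376 0.015]
top ring_grip [368. 209.] 0.92 [ 0.635 -0.15   0.051]
top ring_grip [456. 197.] 0.85 [ 0.657 -0.386  0.051]
top ring_grip [406. 262.] 0.64 [ 0.491 -0.238  0.051]
top ring_grip [287. 256.] 0.61 [0.519 0.063 0.051]
top jar [404. 172.] 0.94 [ 0.739 -0.258  0.03 ]
top offcut [465. 258.] 0.98 [ 0.495 -0.397  0.03 ]
top driver [328. 149.] 0.62 [ 0.812 -0.056  0.03 ]
side pot_mouth [334. 271.] 0.92 [0.5   0.059 0.133]
side filter_mid [233. 368.] 0.69 [0.626 0.252 0.03 ]
side spacer_mid [275. 456.] 0.78 [0.496 0.371 0.015]
side spacer_mid [312. 402.] 0.73 [0.474 0.263 0.015]
side spacer_mid [371. 419.] 0.73 [0.371 0.262 0.015]
side ring_grip [327. 177.] 0.84 [ 0.662 -0.389  0.051]
side ring_grip [312. 222.] 0.62 [ 0.631 -0.181  0.051]
side ring_grip [374. 214.] 0.61 [ 0.498 -0.257  0.051]
side jar [284. 196.] 0.93 [ 0.752 -0.294  0.03 ]
side offcut [381. 195.] 0.6 [ 0.508 -0.377  0.03 ]
side driver [218. 250.] 0.67 [ 0.812 -0.039  0.03 ]
side driver [285. 197.] 0.52 [ 0.748 -0.289  0.03 ]
```

View pics/top0.png

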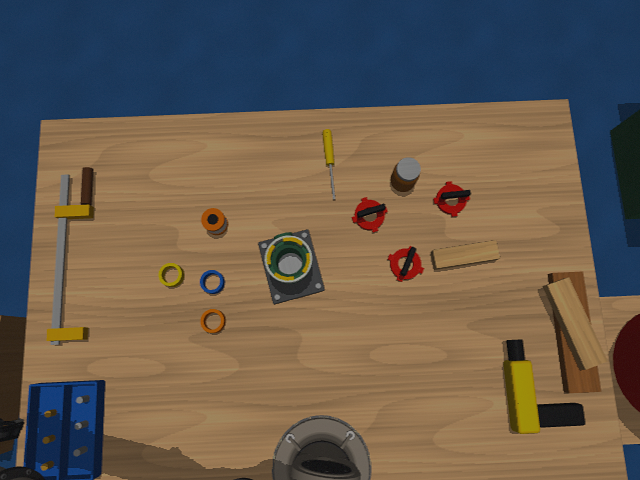

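View pics/side0.png

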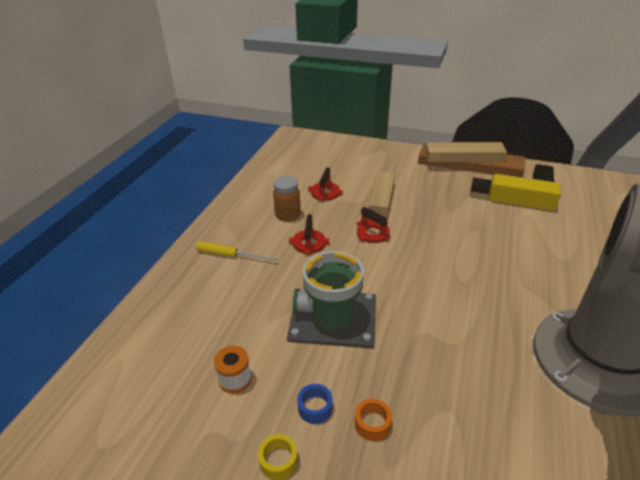

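The top view shows three rings: (370,214), (453,198) and (406,263). The one at (406,263), about 0.55 m from the base, is nearest, so it is the one meant. There are three spacer tubes: blue (212,282), yellow (171,275) and orange (213,321). The blue one is meant. I'll confirm both in one crop and plan the first move.

```bash
cat >> h.py <<'E'
def tool():
    o=bot.get_obs(); w,x,y,z=o["tool_rot"]
    from scipy.spatial.transform import Rotation as Ro
    return np.array(o["eef_pos"]),Ro.from_quat([x,y,z,w]).as_matrix(),o
def togo(P,ydir=None):
    """shift to world P in tool axes (mm); ydir: wanted direction (deg, world, mod 180) of tool y -> yaw deg"""
    p,R,o=tool(); s=R.T@(np.array(P)-p)*1000
    a=np.degrees(np.arctan2(R[1,1],R[0,1])); out=[*np.round(s,1)]
    if ydir is not None: out.append(round(-((ydir-a+90)%180-90),1))
    print("togo x,y,z mm (before turn), yaw:",out,"| ydir now",round(a,1),"q7",round(o["q"][6],2),"t",round(o["t"],2))
E
python3 - <<'E'
from h import *
p=cv2.imread("pics/top0.png")
a=cv2.resize(p[240:340,150:250],(380,380),interpolation=3); b=cv2.resize(p[180:280,350:480],(400,308),interpolation=3)
c=np.zeros((600,800,3),np.uint8); c[:380,:380]=a; c[:308,390:790]=b
c[315:595,390:670]=cv2.resize(p[225:305,250:330],(280,280),interpolation=3)
cv2.imwrite("pics/crop1.png",c)
togo([.63,.252,.34],90)
m=bot.camera_model("wrist");R=np.array(m["R"]);t=np.array(m["t"]);pp,Rt,o=tool()
print("cam in tool",Rt.T@(-R.T@t-pp),Rt.T@R.T, np.array(m["intrinsics"])[0])
E
```

```text
togo x,y,z mm (before turn), yaw: [np.float64(-541.3), np.float64(-265.8), np.float64(64.7), np.float64(-15.3)] | ydir now 74.7 q7 -0.08 t 0.8
cam in tool [0.07397592 0.00012162 0.03135832] [[-1.24421092e-03 -9.57379279e-01 -2.88831038e-01]
 [ 9.99999220e-01 -1.15961458e-03 -4.64004777e-04]
 [ 1.09295876e-04 -2.88831390e-01  9.57379975e-01]] [356.19171619   0.         318.87790607]
```

View pics/crop1.png

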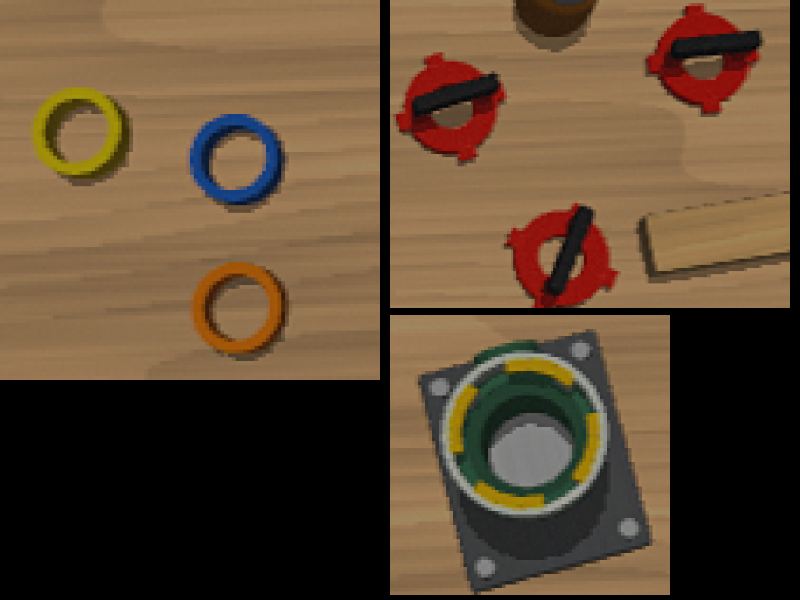

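The crop shows the blue tube at (237,160) and, at (560,255), the ring nearest the base, with its bar running up and to the right. In the pot crop, four yellow lips are visible with gaps between them. Next I'll move above the filter.

```bash
python3 -m pendant '[[0.085,-0.036,-0.0177,0.004,0],[0.085,-0.036,-0.0177,0.004,0],[0.085,-0.036,-0.0177,0.004,0],[0.085,-0.036,-0.0177,0.004,0],[0.085,-0.036,-0.0177,0.004,0],[0.085,-0.036,-0.0177,0.004,0],[0.085,-0.036,-0.0177,0.004,0],[0.085,-0.036,-0.0177,0.004,0],[0.085,-0.036,-0.0177,0.004,0],[0.085,-0.036,-0.0177,0.004,0],[0.085,-0.036,-0.0177,0.004,0],[0.085,-0.036,-0.0177,0.004,0]]' 40
python3 -m pendant '[[0.085,-0.036,-0.0177,0.004,0],[0.085,-0.036,-0.0177,0.004,0],[0.085,-0.036,-0.0177,0.004,0],[0.085,0,0,0,0]]'
cat >> h.py <<'E'
def look(names,save=None):
    """wrist view: network points by depth-mask top centre / plane"""
    m,p,d=shot("wrist")
    if save: cv2.imwrite(f"pics/{save}.png",p)
    for n,z in names.items():
        for r in bot.pinpoint(n,"wrist")[:3]: print(n,np.round(r["at"]),round(r["score"],2),np.round(world(m,r["at"],z),4))
    return m,p,d
def cloud(m,d,mask):
    K,R,t=map(np.array,(m["intrinsics"],m["R"],m["t"]))
    v,u=np.nonzero(mask&(d>0)); r=np.linalg.inv(K)@np.array([u,v,np.ones(u.size)])
    return (r*d[v,u]).T@R-R.T@t if False else ((r*d[v,u]).T-t)@R
def topcircle(name,m,d,zlo,zhi):
    for r in bot.trace(name,"wrist")[:2]:
        c=cloud(m,d,r["mask"]); c=c[(c[:,2]>zlo)&(c[:,2]<zhi)]
        if len(c)<20: continue
        (x,y),rad=cv2.minEnclosingCircle(c[:,:2].astype(np.float32)); lo,hi=np.percentile(c[:,:2],[1,99],axis=0)
        print(name,r["at"],round(r["score"],2),"circle",round(x,4),round(y,4),round(rad,4),"box mid",(lo+hi)/2,"size",hi-lo,"z",np.median(c[:,2]))
E
python3 - <<'E'
from h import *
m,p,d=look(dict(filter_mid=.03),"w1")
topcircle("filter_mid",m,d,.052,.068); togo([.63,.252,.205])
E
```

```text
t: 1.8
eef_pos: [0.5399, 0.3309, 0.3568]
tool_rot: [0.0, 0.133, 0.991, 0.0]
contact_force: [0.1, 0.1, -0.3]
gripper_width: 0.997
grasp_force: 0.0
t: 2.13
eef_pos: [0.6344, 0.2434, 0.3442]
tool_rot: [0.002, 0.139, 0.99, -0.003]
contact_force: [0.5, -1.8, 0.1]
gripper_width: 0.993
grasp_force: 0.0
filter_mid [330. 209.] 0.77 [0.6238 0.2547 0.03  ]
filter_mid [330.7, 216.0] 0.92 circle 0.6239 0.2538 0.0302 box mid [0.62313414 0.25358329] size [0.05615483 0.0553759 ] z 0.059551594149905095
togo x,y,z mm (before turn), yaw: [np.float64(-1.1), np.float64(-0.1), np.float64(139.4)] | ydir now 74.6 q7 0.91 t 2.28
```

View pics/w1.png

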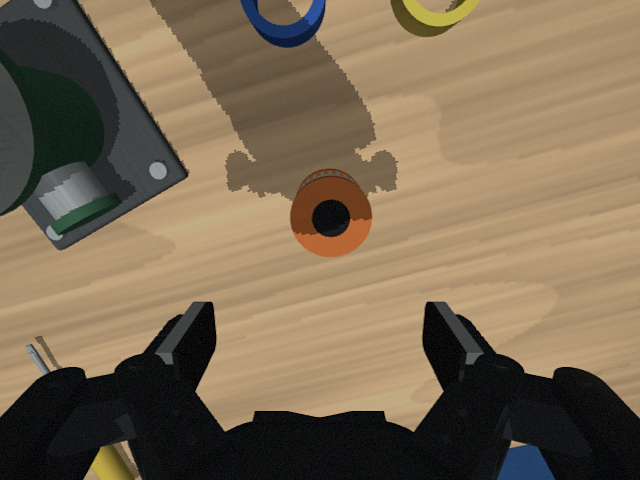

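The filter is at (330,216) with an orange end up, and my code puts it at (0.624,0.254). Descend and grip.

```bash
python3 - <<'E'
from h import *
togo([.6238,.2538,.208])
E
```

```text
togo x,y,z mm (before turn), yaw: [np.float64(5.3), np.float64(0.0), np.float64(136.4)] | ydir now 74.6 q7 0.91 t 2.28
```

```bash
python3 -m pendant '[[0.085,0.0053,0,0.032,0],[0.085,0,0,0.035,0],[0.085,0,0,0.035,0],[0.085,0,0,0.034,0],[0.085,0,0,0,0],[0.05,0,0,0,0],[0.05,0,0,0,0],[0.05,0,0,0,0],[0.05,0,0,0,0],[0.05,0,0,0,0]]' 40
python3 -m pendant '[[0.05,0,0,-0.035,0],[0.05,0,0,-0.035,0],[0.05,0,0,-0.04,0],[0.05,0,0,-0.04,0],[0.05,0,0,0,0]]'
python3 - <<'E'
from h import *
togo([.501,.06,.34])
E
```

```text
t: 3.12
eef_pos: [0.6247, 0.2548, 0.2116]
tool_rot: [0.002, 0.133, 0.991, 0.001]
contact_force: [-0.7, -0.0, 7.7]
gripper_width: 0.686
grasp_force: 44.0
t: 3.53
eef_pos: [0.6262, 0.2545, 0.3692]
tool_rot: [0.007, 0.133, 0.991, 0.004]
contact_force: [1.6, 0.4, 0.7]
gripper_width: 0.685
grasp_force: 43.9
togo x,y,z mm (before turn), yaw: [np.float64(69.7), np.float64(-221.0), np.float64(26.1)] | ydir now 74.7 q7 0.9 t 3.53
```

```bash
python3 -m pendant '[[0.05,0,-0.03,0,0],[0.05,0,-0.04,0,0],[0.05,0,-0.04,0,0],[0.05,0,-0.04,0,0],[0.05,0,-0.04,0,0],[0.05,0,-0.03,0,0],[0.05,0,0,0,0],[0.05,0,0,0,0]]'
cat > pot.py <<'E'
from h import *
m,p,d=look(dict(pot_mouth=.133,pot_lips=.128,pot_bore=.099),"w2")
hsv=cv2.cvtColor(p,cv2.COLOR_BGR2HSV)
c=cloud(m,d,np.ones(d.shape,bool)); v,u=np.nonzero(d>0)
k=(abs(c[:,2]-.133)<.006)&(np.hypot(c[:,0]-.5,c[:,1]-.06)<.075); q=c[k]; hq=hsv[v,u][k]
(x,y),r=cv2.minEnclosingCircle(q[:,:2].astype(np.float32)); print("collar circle",x,y,r,len(q),"z",np.median(q[:,2]))
# algebraic fit to outer edge: max radius per angle bin, refined
for it in range(5):
    a=np.degrees(np.arctan2(q[:,1]-y,q[:,0]-x)); R=np.hypot(q[:,0]-x,q[:,1]-y)
    e=np.array([q[(a>=b)&(a<b+6)][np.argmax(R[(a>=b)&(a<b+6)])][:2] for b in range(-180,180,6) if ((a>=b)&(a<b+6)).sum()>5])
    s=np.linalg.lstsq(np.c_[2*e,np.ones(len(e))],(e**2).sum(1),rcond=None)[0]; x,y=s[:2]
print("fit",x,y,np.sqrt(s[2]+x*x+y*y),len(e))
yel=(hq[:,0]>18)&(hq[:,0]<35)&(hq[:,1]>130)
ang=np.degrees(np.arctan2(q[yel][:,1]-y,q[yel][:,0]-x)); R=np.hypot(q[yel][:,0]-x,q[yel][:,1]-y)
ang=ang[(R>.0435)&(R<.051)]; h=np.histogram(ang,bins=np.arange(-180,181,4))[0]; print(h)
z=np.exp(4j*np.radians(ang)); print("lip mid mod90 (visible)",np.degrees(np.angle(z.mean()))/4)
np.save("ang.npy",ang); togo([x,y,.309])
E
python3 pot.py
```

```text
t: 4.2
eef_pos: [0.5653, 0.0394, 0.3596]
tool_rot: [0.001, 0.135, 0.991, 0.0]
contact_force: [1.1, 0.4, -1.5]
gripper_width: 0.688
grasp_force: 43.9
pot_mouth [321. 145.] 0.65 [0.5005 0.0587 0.133 ]
pot_lips [320. 146.] 0.97 [0.501 0.058 0.128]
pot_lips [318. 143.] 0.34 [0.4993 0.0572 0.128 ]
pot_bore [319. 147.] 0.73 [0.5027 0.0573 0.099 ]
collar circle 0.5003275871276855 0.057714615017175674 0.05723417177796364 12358 z 0.13238050437012933
fit 0.49917315483596997 0.057938897698657094 0.05630160275875791 57
[107 109 102  55   0   0   0   0   0   0   0  39  91 101  96  98  98  97
 103  94  96  86  88  92  90  86  23   0   0   0   0   0   0   3  65  76
  51  21   2   0   0   0   0   2  15  46  73  72  23   0   0   0   0   0
   0   2  76  82  87  88  86  88  91  97  94  95  97  94  97  95  58   0
   0   0   0   0   0   0  36 100  96 101 103  97 103  98  99  97  98 109]
lip mid mod90 (visible) -15.143788243709984
togo x,y,z mm (before turn), yaw: [np.float64(68.3), np.float64(-3.7), np.float64(49.9)] | ydir now 74.9 q7 1.2 t 4.4
```

View pics/w2.png

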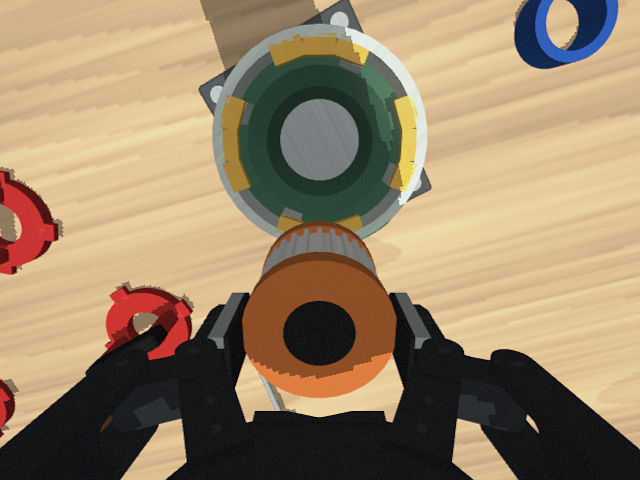

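The view shows the mouth centred near (320,145), so the pot is at (0.500,0.058). The gaps between the yellow lips lie at about 29.7° modulo 90° in world terms. Now I'll place the filter.

```bash
python3 -m pendant '[[0.05,0.03,-0.0037,0,0],[0.05,0.0375,0,0,0],[0.05,0,0,0,0],[0.05,0,0,0,0]]'
python3 - <<'E'
from h import *
togo([.5,.058,.309])
E
```

```text
t: 4.73
eef_pos: [0.4982, 0.0579, 0.3585]
tool_rot: [-0.001, 0.131, 0.991, 0.0]
contact_force: [0.5, -0.2, -1.2]
gripper_width: 0.688
grasp_force: 43.9
togo x,y,z mm (before turn), yaw: [np.float64(-1.7), np.float64(0.6), np.float64(49.5)] | ydir now 74.9 q7 1.13 t 4.73
```

```bash
python3 -m pendant '[[0.05,-0.0012,0,0.02,0],[0.05,0,0,0.015,0],[0.05,0,0,0.014,0],[0.05,0,0,0,0],[0.05,0,0,0,0]]'
python3 -m pendant '[[0.085,0,0,0,0],[0.085,0,0,0,0],[0.085,0,0,0,0],[0.085,0,0,0,0],[0.085,0,0,0,0],[0.085,0,0,-0.03,0],[0.085,0,0,-0.03,0]]'
python3 - <<'E'
from h import *
togo([.465,.264,.35],90)
E
```

```text
t: 5.15
eef_pos: [0.5015, 0.0563, 0.3095]
tool_rot: [-0.0, 0.133, 0.991, -0.0]
contact_force: [0.6, 0.4, -0.9]
gripper_width: 0.687
grasp_force: 43.9
t: 5.73
eef_pos: [0.5, 0.0556, 0.3693]
tool_rot: [-0.002, 0.133, 0.991, -0.001]
contact_force: [0.2, 0.2, -0.1]
gripper_width: 0.993
grasp_force: 0.0
togo x,y,z mm (before turn), yaw: [np.float64(88.7), np.float64(191.8), np.float64(19.1), np.float64(-15.3)] | ydir now 74.7 q7 1.13 t 5.73
```

```bash
python3 -m pendant '[[0.085,0.0147,0.032,0.003,0],[0.085,0.0148,0.032,0.003,0],[0.085,0.0148,0.032,0.003,0],[0.085,0.0148,0.032,0.003,0],[0.085,0.0148,0.032,0.003,0],[0.085,0.0148,0.032,0.003,0],[0.085,0,0,0,0],[0.085,0,0,0,0]]'
cat > sp.py <<'E'
from h import *
m,p,d=look(dict(spacer_mid=.015))
h=cv2.cvtColor(p,cv2.COLOR_BGR2HSV); mask=(h[...,0]>100)&(h[...,0]<130)&(h[...,1]>120)
c=cloud(m,d,mask); k=np.hypot(c[:,0]-.467,c[:,1]-.264)<.06; c=c[k&(c[:,2]>.024)&(c[:,2]<.036)]
(x,y),r=cv2.minEnclosingCircle(c[:,:2].astype(np.float32)); print("blue top",x,y,r,len(c))
togo([x,y,.19])
m,p,d=shot("top"); cv2.imwrite("pics/t2.png",cv2.resize(p[215:305,235:335],(500,450),interpolation=3))
c=cloud(m,d,np.ones(d.shape,bool)); k=np.hypot(c[:,0]-.5,c[:,1]-.058)<.02; print("in-pot z",np.percentile(c[k][:,2],[10,50,90]))
E
python3 sp.py
```

```text
t: 6.4
eef_pos: [0.465, 0.2667, 0.3516]
tool_rot: [-0.0, 0.131, 0.991, 0.0]
contact_force: [0.4, -1.2, -0.0]
gripper_width: 1.0
grasp_force: 0.0
spacer_mid [441. 215.] 0.73 [0.4877 0.3712 0.015 ]
blue top 0.46658915281295776 0.2633843421936035 0.03004971332848072 1810
togo x,y,z mm (before turn), yaw: [np.float64(-0.5), np.float64(0.0), np.float64(161.7)] | ydir now 74.7 q7 0.71 t 6.5
in-pot z [0.08946833 0.09267161 0.09617812]
```

View pics/t2.png

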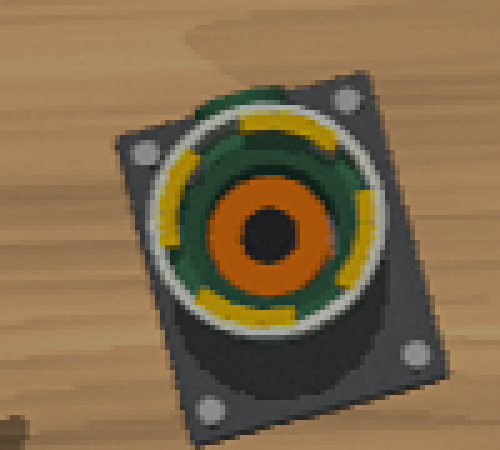

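The filter sits centred in the pot at (270,235), with its top at z≈0.092 as expected. Now I'll grip the spacer.

```bash
python3 -m pendant '[[0.085,0,0,0.04,0],[0.085,0,0,0.04,0],[0.085,0,0,0.04,0],[0.085,0,0,0.03,0],[0.085,0,0,0.0137,0],[0.085,0,0,0,0],[0.05,0,0,0,0],[0.05,0,0,0,0],[0.05,0,0,0,0],[0.05,0,0,0,0],[0.05,0,0,0,0]]' 30
python3 -m pendant '[[0.05,0,0,-0.035,0],[0.05,0,0,-0.04,0],[0.05,0,0,-0.04,0],[0.05,0,0,-0.04,0],[0.05,0,0,0,0]]'
python3 - <<'E'
from h import *
togo([.5,.058,.345])
E
```

```text
t: 7.47
eef_pos: [0.4668, 0.2643, 0.1898]
tool_rot: [0.001, 0.133, 0.991, 0.001]
contact_force: [0.8, -2.0, 7.4]
gripper_width: 0.685
grasp_force: 33.1
t: 7.88
eef_pos: [0.468, 0.2655, 0.3515]
tool_rot: [0.005, 0.133, 0.991, 0.005]
contact_force: [2.3, 0.6, -0.7]
gripper_width: 0.683
grasp_force: 33.6
togo x,y,z mm (before turn), yaw: [np.float64(-85.6), np.float64(-191.7), np.float64(5.1)] | ydir now 74.7 q7 0.71 t 7.88
```

```bash
python3 -m pendant '[[0.05,-0.0143,-0.032,0,0],[0.05,-0.0143,-0.032,0,0],[0.05,-0.0143,-0.032,0,0],[0.05,-0.0143,-0.032,0,0],[0.05,-0.0143,-0.032,0,0],[0.05,-0.0141,-0.0317,0,0],[0.05,0,0,0,0],[0.05,0,0,0,0],[0.05,0,0,0,0]]'
python3 - <<'E'
from h import *
togo([.5,.058,.304])
E
```

```text
t: 8.63
eef_pos: [0.4978, 0.0572, 0.3433]
tool_rot: [0.0, 0.133, 0.991, 0.0]
contact_force: [0.0, 0.4, -1.7]
gripper_width: 0.682
grasp_force: 33.6
togo x,y,z mm (before turn), yaw: [np.float64(-1.9), np.float64(1.4), np.float64(39.3)] | ydir now 74.7 q7 1.13 t 8.63
```

```bash
python3 -m pendant '[[0.05,-0.0019,0.0013,0.015,0],[0.05,0,0,0.015,0],[0.05,0,0,0.009,0],[0.05,0,0,0,0],[0.05,0,0,0,0]]'
python3 -m pendant '[[0.085,0,0,0,0],[0.085,0,0,0,0],[0.085,0,0,0,0],[0.085,0,0,0,0],[0.085,0,0,0,0],[0.085,0,0,-0.03,0],[0.085,0,0,-0.035,0]]'
python3 - <<'E'
from h import *
togo([.491,-.238,.36],80)
E
```

```text
t: 9.05
eef_pos: [0.4998, 0.0585, 0.3038]
tool_rot: [-0.001, 0.132, 0.991, -0.0]
contact_force: [0.3, 0.6, -0.4]
gripper_width: 0.688
grasp_force: 33.5
t: 9.63
eef_pos: [0.499, 0.0574, 0.3678]
tool_rot: [-0.003, 0.133, 0.991, -0.001]
contact_force: [1.0, 0.7, 0.1]
gripper_width: 0.996
grasp_force: 0.0
togo x,y,z mm (before turn), yaw: [np.float64(-70.2), np.float64(-287.1), np.float64(8.4), np.float64(-5.3)] | ydir now 74.7 q7 1.12 t 9.63
```

```bash
python3 -m pendant '[[0.085,-0.0088,-0.036,0.001,0],[0.085,-0.0088,-0.036,0.001,0],[0.085,-0.0088,-0.036,0.001,0],[0.085,-0.0088,-0.036,0.001,0],[0.085,-0.0088,-0.036,0.001,0],[0.085,-0.0088,-0.036,0.001,0],[0.085,-0.0088,-0.036,0.001,0],[0.085,-0.0086,-0.0351,0.001,0],[0.085,0,0,0,2],[0.085,0,0,0,6]]'
cat > ring.py <<'E'
from h import *
m,p,d=shot("top"); cv2.imwrite("pics/t3.png",cv2.resize(p[215:305,235:335],(500,450),interpolation=3))
c=cloud(m,d,np.ones(d.shape,bool)); r=np.hypot(c[:,0]-.5,c[:,1]-.058)
k=(r>.024)&(r<.028); print("spacer top z",np.percentile(c[k][:,2],[5,25,50,75,95]))
m,p,d=look(dict(ring_grip=.051),"w3")
c=cloud(m,d,np.ones(d.shape,bool)); k=(np.hypot(c[:,0]-.491,c[:,1]+.24)<.06)&(c[:,2]>.052)&(c[:,2]<.07); q=c[k]
(cx,cy),(w,h),_=rc=cv2.minAreaRect(q[:,:2].astype(np.float32)*1000); b=cv2.boxPoints(rc); e=[b[1]-b[0],b[2]-b[1]]; e=max(e,key=np.linalg.norm)
a=np.degrees(np.arctan2(e[1],e[0])); print("bar",cx,cy,w,h,"angle",a,"z",np.median(q[:,2]),len(q))
# ring body circle
for s in bot.trace("ring_grip","wrist"):
    g=cloud(m,d,s["mask"]); g=g[g[:,2]<.03]
    if len(g)>50:print(np.round(s["at"]),round(s["score"],2),"ring circ",cv2.minEnclosingCircle(g[:,:2].astype(np.float32)))
togo([cx/1000,cy/1000,.208],a+90)
E
python3 ring.py
```

```text
t: 10.47
eef_pos: [0.4911, -0.241, 0.3612]
tool_rot: [0.0, 0.205, 0.979, -0.001]
contact_force: [-0.0, 1.2, 0.4]
gripper_width: 0.994
grasp_force: 0.0
spacer top z [0.11905663 0.12063547 0.12186303 0.12361301 0.12539011]
ring_grip [468. 330.] 0.85 [ 0.6299 -0.1571  0.051 ]
ring_grip [315. 230.] 0.7 [ 0.4919 -0.2432  0.051 ]
bar 492.4605407714844 -245.02536010742188 13.967446327209473 75.1299057006836 angle -25.699236 z 0.06113151553539138 1638
[257. 394.] 0.72 ring circ ((0.6614134311676025, -0.38414835929870605), 0.04949457570910454)
[312. 217.] 0.71 ring circ ((0.49270033836364746, -0.245247945189476), 0.04892681539058685)
[465. 294.] 0.71 ring circ ((0.6356033086776733, -0.15020738542079926), 0.05817437916994095)
togo x,y,z mm (before turn), yaw: [np.float64(-3.2), np.float64(-6.8), np.float64(153.0), np.float64(2.6)] | ydir now 66.9 q7 1.65 t 10.67
```

View pics/t3.png

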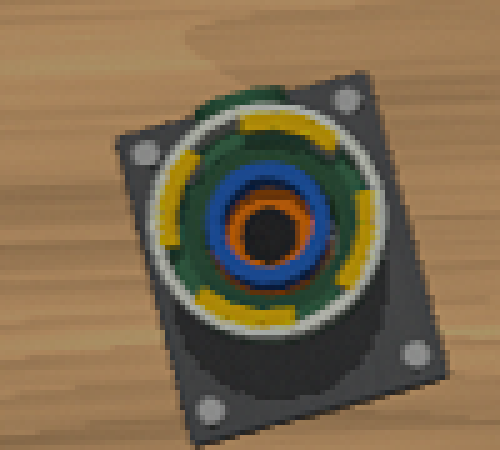

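View pics/w3.png

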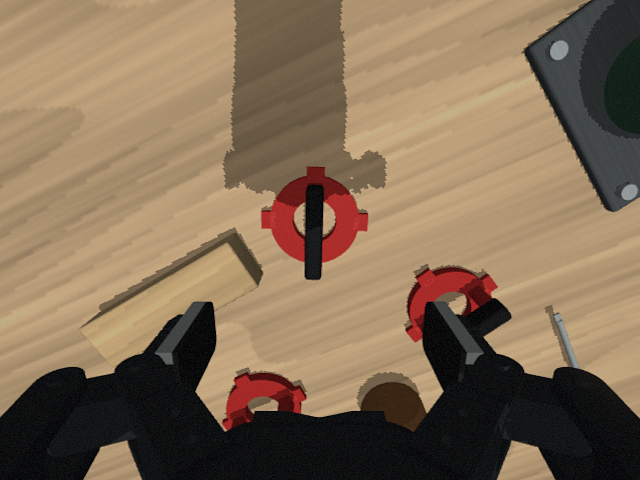

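The spacer sits upright on the filter: its blue rim is centred at (268,226) and its top is at z≈0.122. The wanted ring is at (315,217), clear of the offcut. Descend and grip the bar.

```bash
python3 -m pendant '[[0.045,-0.0032,-0.0063,0,2.6],[0.045,0,0,0.04,0],[0.045,0,0,0.04,0],[0.045,0,0,0.04,0],[0.045,0,0,0.035,0],[0.045,0,0,0,0],[0.005,0,0,0,0],[0.005,0,0,0,0],[0.005,0,0,0,0],[0.005,0,0,0,0],[0.005,0,0,0,0]]' 90
python3 - <<'E'
from h import *
togo([.4925,-.245,.206],64.3)
E
```

```text
t: 11.58
eef_pos: [0.4936, -0.2454, 0.2086]
tool_rot: [0.002, 0.224, 0.975, -0.0]
contact_force: [-1.1, -0.0, 9.0]
gripper_width: 0.149
grasp_force: 89.2
togo x,y,z mm (before turn), yaw: [np.float64(1.2), np.float64(-0.2), np.float64(2.6), np.float64(-0.2)] | ydir now 64.1 q7 1.72 t 11.58
```

```bash
python3 -m pendant '[[0.005,0,0,-0.03,0],[0.005,0,0,-0.04,0],[0.005,0,0,-0.04,0],[0.005,0,0,-0.04,6],[0.005,0,0,-0.005,7],[0.005,0,0,0,7],[0.005,0,0,0,7],[0.005,0,0,0,7],[0.005,0,0,0,0.6],[0.005,0,0,0,0]]'
python3 - <<'E'
from h import *
togo([.5,.058,.36],29.7)
E
```

```text
t: 12.42
eef_pos: [0.4924, -0.2447, 0.3618]
tool_rot: [0.001, 0.502, 0.865, 0.0]
contact_force: [0.1, 0.8, -1.6]
gripper_width: 0.147
grasp_force: 88.2
togo x,y,z mm (before turn), yaw: [np.float64(259.2), np.float64(156.5), np.float64(1.8), np.float64(-0.0)] | ydir now 29.7 q7 1.08 t 12.42
```

```bash
python3 -m pendant '[[0.005,0.032,0.0195,0,0],[0.005,0.0324,0.0196,0,0],[0.005,0.0324,0.0196,0,0],[0.005,0.0324,0.0196,0,0],[0.005,0.0325,0.0196,0,0],[0.005,0.0325,0.0196,0,0],[0.005,0.0325,0.0195,0,0],[0.005,0.0325,0.0195,0,0],[0.005,0,0,0,0],[0.005,0,0,0,0],[0.005,0,0,0,0]]'
python3 - <<'E'
from h import *
togo([.5,.058,.345],29.7)
E
```

```text
t: 13.33
eef_pos: [0.5009, 0.0573, 0.3612]
tool_rot: [0.0, 0.503, 0.865, -0.0]
contact_force: [0.2, -0.2, -1.3]
gripper_width: 0.149
grasp_force: 88.2
togo x,y,z mm (before turn), yaw: [np.float64(1.1), np.float64(-0.5), np.float64(16.2), np.float64(-0.0)] | ydir now 29.7 q7 0.42 t 13.33
```

```bash
python3 -m pendant '[[0.005,0.001,-0.0005,0.008,0],[0.005,0,0,0.008,0],[0.005,0,0,0.004,0],[0.005,0,0,0.003,0],[0.005,0,0,0,0]]'
python3 -m pendant '[[0.005,0,0,0.0025,0],[0.005,0,0,0.0025,0],[0.005,0,0,0.002,0],[0.005,0,0,0,0],[0.005,0,0,0,0]]'
python3 - <<'E'
from h import *
togo([.5,.058,.3306],29.7)
E
```

```text
t: 13.75
eef_pos: [0.4998, 0.0578, 0.337]
tool_rot: [-0.001, 0.504, 0.864, -0.001]
contact_force: [0.2, 0.2, -1.2]
gripper_width: 0.143
grasp_force: 88.2
t: 14.17
eef_pos: [0.5002, 0.0584, 0.331]
tool_rot: [0.0, 0.504, 0.864, 0.0]
contact_force: [0.3, -1.2, -1.3]
gripper_width: 0.142
grasp_force: 88.4
togo x,y,z mm (before turn), yaw: [np.float64(-0.3), np.float64(-0.3), np.float64(0.4), np.float64(-0.2)] | ydir now 29.5 q7 0.44 t 14.17
```

The lugs passed below the lips without any contact force. Now press.

```bash
python3 -m pendant '[[0.005,0,0,0.003,0],[0.005,0,0,0.003,0],[0.005,0,0,0.002,0],[0.005,0,0,0,0],[0.005,0,0,0,0]]' 110
python3 - <<'E'
from h import *
togo([.5,.058,.3226],29.7)
E
```

```text
t: 14.58
eef_pos: [0.5005, 0.0583, 0.3238]
tool_rot: [0.0, 0.504, 0.864, 0.0]
contact_force: [-2.9, 0.1, 8.5]
gripper_width: 0.139
grasp_force: 112.3
togo x,y,z mm (before turn), yaw: [np.float64(-0.0), np.float64(-0.6), np.float64(1.2), np.float64(-0.2)] | ydir now 29.5 q7 0.44 t 14.58
```

```bash
python3 -m pendant '[[0.005,0,0,0.0015,0],[0.005,0,0,0.001,0],[0.005,0,0,0,0],[0.005,0,0,0,0]]'
python3 -m pendant '[[0.005,0,0,0,3],[0.005,0,0,0,4],[0.005,0,0,0,4],[0.005,0,0,0,0]]'
python3 - <<'E'
from h import *
togo([.5,.058,.3226],29.7); print(bot.get_obs()["torque"])
E
```

```text
t: 14.92
eef_pos: [0.5005, 0.0583, 0.3215]
tool_rot: [0.0, 0.504, 0.864, 0.001]
contact_force: [-2.8, -0.0, 10.3]
gripper_width: 0.14
grasp_force: 112.4
t: 15.25
eef_pos: [0.5012, 0.0585, 0.3219]
tool_rot: [0.001, 0.586, 0.811, 0.001]
contact_force: [-0.2, 0.3, 11.2]
gripper_width: 0.14
grasp_force: 112.5
togo x,y,z mm (before turn), yaw: [np.float64(-0.1), np.float64(-1.3), np.float64(-0.7), np.float64(-11.4)] | ydir now 18.3 q7 0.27 t 15.25
[-0.20450752  0.2130672  -0.17209779]
```

```bash
python3 -m pendant '[[0.005,0,0,0,5],[0.005,0,0,0,5],[0.005,0,0,0,5],[0.005,0,0,0,5],[0.005,0,0,0,5],[0.005,0,0,0,5],[0.005,0,0,0,3],[0.005,0,0,0,0]]'
python3 - <<'E'
from h import *
togo([.5,.058,.3226],29.7); print(bot.get_obs()["torque"])
E
```

```text
t: 15.92
eef_pos: [0.5013, 0.0584, 0.3219]
tool_rot: [0.001, 0.791, 0.611, 0.002]
contact_force: [0.4, -1.2, 9.5]
gripper_width: 0.143
grasp_force: 112.5
togo x,y,z mm (before turn), yaw: [np.float64(-0.7), np.float64(-1.1), np.float64(-0.7), np.float64(-44.3)] | ydir now -14.6 q7 -0.24 t 15.92
[-0.29209198  0.24759626 -0.14640817]
```

```bash
python3 -m pendant '[[0.005,0,0,0,3],[0.005,0,0,0,3],[0.005,0,0,0,2],[0.005,0,0,0,0]]'
python3 - <<'E'
from h import *
togo([.5,.058,.3226],29.7); print(bot.get_obs()["torque"])
E
```

```text
t: 16.25
eef_pos: [0.5005, 0.0574, 0.3217]
tool_rot: [0.001, 0.831, 0.557, -0.0]
contact_force: [-3.6, -6.0, 14.5]
gripper_width: 0.146
grasp_force: 117.0
togo x,y,z mm (before turn), yaw: [np.float64(0.3), np.float64(-0.7), np.float64(-0.9), np.float64(-52.0)] | ydir now -22.3 q7 -0.35 t 16.25
[-1.18301875  0.90195449  1.78870836]
```

Torque jumped to 1.8 Nm at 52°, which means the stop is reached. I'll ease up, let go and check.

```bash
python3 -m pendant '[[0.005,0,0,-0.0015,0],[0.005,0,0,-0.0015,-0.5],[0.005,0,0,0,0],[0.005,0,0,0,0]]'
python3 -m pendant '[[0.05,0,0,0,0],[0.05,0,0,0,0],[0.05,0,0,0,0],[0.05,0,0,0,0],[0.05,0,0,-0.02,0],[0.05,0,0,-0.04,0],[0.05,0,0,-0.04,0],[0.05,-0.04,0,0,0],[0.05,-0.04,0,0,0],[0.05,0,0,0,0]]'
python3 - <<'E'
from h import *
m,p,d=shot("wrist"); cv2.imwrite("pics/w4.png",p)
c=cloud(m,d,np.ones(d.shape,bool)); k=(np.hypot(c[:,0]-.5,c[:,1]-.058)<.045)&(c[:,2]>.16); q=c[k]
rc=cv2.minAreaRect(q[:,:2].astype(np.float32)*1000); print("bar top z",np.percentile(q[:,2],[10,50,90]),rc)
k=np.hypot(c[:,0]-.5,c[:,1]-.058)<.06; z=c[k][:,2]; print(np.histogram(z,np.arange(.1,.2,.005)))
E
```

```text
t: 16.58
eef_pos: [0.5002, 0.0575, 0.3236]
tool_rot: [0.001, 0.828, 0.561, -0.001]
contact_force: [0.1, -5.3, 1.8]
gripper_width: 0.138
grasp_force: 113.1
t: 17.42
eef_pos: [0.4676, -0.0226, 0.4241]
tool_rot: [-0.0, 0.831, 0.556, 0.0]
contact_force: [-0.7, 0.2, 0.2]
gripper_width: 0.588
grasp_force: 0.0
bar top z [0.17587574 0.17720207 0.1781853 ] ((500.1537170410156, 58.051513671875), (76.10789489746094, 14.020069122314453), 70.36709594726562)
(array([  19, 1869,  289,  346,  391, 7753, 7635,    3,    0,    0,    0,
          0,    0,    0,  133, 3254,    0,    0,    0]), array([0.1  , 0.105, 0.11 , 0.115, 0.12 , 0.125, 0.13 , 0.135, 0.14 ,
       0.145, 0.15 , 0.155, 0.16 , 0.165, 0.17 , 0.175, 0.18 , 0.185,
       0.19 , 0.195]))
```

View pics/w4.png

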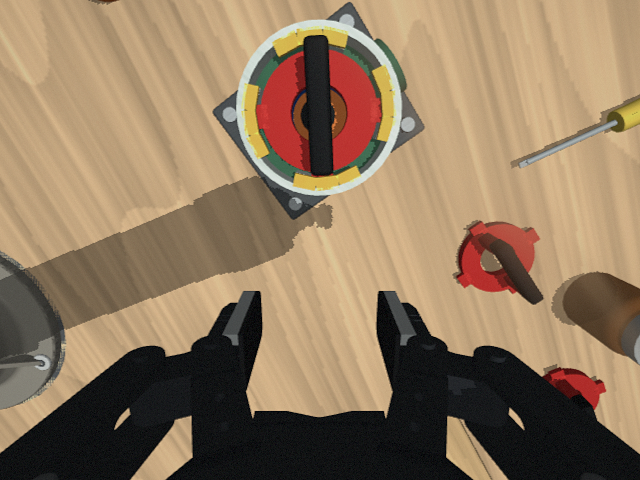

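The bar runs from (316,40) to (320,170), turned 49° from where the lugs dropped in. Its top is at z≈0.177, the locked height, and the lugs are hidden under the lips. The gripper is clear, so I'm handing in.

```bash
python3 -c "
from station import bot
print(bot.hand_in())"
```

```text
the job is handed in; nothing more can be done
None
```

The filter, blue spacer and red ring are fitted in that order; the ring is twisted to its stop, sits at its locked height, and the job was handed in after about 17 s with the gripper clear.

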